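# Pry open the spark trap and take out its catch pan

## Robot

A 6-joint arm with a two-finger parallel gripper is mounted at the origin on the work surface. World frame = base frame: x ahead of the robot, y to its left, z up, the work surface at z = 0. Lengths are in mm, angles in rad, forces in N, time in s.
With the tool pointing down it reaches from about 350 to 875 mm from the base axis. Payload 4.2 kg.
Tool frame: the origin (TCP) lies midway between the tips of the shut fingers; the grasp point (between the pads) lies 19 mm behind it (arm.tcp_to_grasp is the distance from the TCP to the grasp point, in mm); z points along the fingers, y is the line along which they close (so a half turn about z gives the same grasp; the last joint's range is limited). The gripper opens to 85 mm and grips with 20 to 120 N. Pads are 22 mm wide; open, the fingers measure 114 mm over their backs; the gripper's body (76 mm by 85 mm) begins 54 mm behind the grasp point. The pads swing forward as they close: fully open they stand 13 mm farther back than shut.
Start: joints at [-0.976, 0.385, 0.008, 0, -1.194, -0.259], TCP at [205.968, -590.065, 231.312] pointing down, gripper open.
Joint ranges: [-3.14, 3.14], [-1.21, 2.06], [-1.07, 1.41], [-3.16, 2.05], [-2.99, -0.16], [-3.1, 3.1]. Speed limits (rad/s): [2.79, 2.79, 3.14, 3.14, 3.14, 3.14].

## Interface

Orientations are given as a unit quaternion [x, y, z, w].
In Python, from bench import arm, imaging, job, models gives the robot as it stands.
- The arm moves only by the tool arm_command, never from a script. Its argument "rows" is a list of rows, each an object with "grip": the opening, from 0 (shut) to 1 (fully open); "linear": the shift along the tool's x, y, z in mm, a list of three; "rot": the turn, a rotation vector about the tool's x, y, z in rad, a list of three. In form: [{"grip": grip, "linear": [tx, ty, tz], "rot": [rx, ry, rz]}, ...]. A call has 1 to 10 rows; each row is the pose to reach, as a shift and turn from the pose commanded when the call began, along the tool's axes at that moment; what a row does not reach only later rows make up. A row lasts 1/8 s, in which the tool goes at most 62.5 mm and 10.7 degrees, less where a joint would pass 70% of its speed; a pose out of reach is approached as far as the arm can. A call with a gripper value outside its range is refused whole. The fingers move at their own pace and stop on an object; the grip force is fixed at half the most. Time passes only in rows, so rows that repeat a pose let the fingers close. It gives the time, the measured TCP pose, the force, the opening and the grip force at its end, in the units of the state.
- arm.read_state(): the state, without advancing time (a new reading comes with each control period).
- imaging.get_image(name): name is "side" or "top"; returns a dict with "frame" (480x640x3 uint8, red, green, blue), "fx", "fy", "cx", "cy" (pixels), "extrinsics" (4x4, takes a point from world to camera coordinates). Camera axes: x right, y down, z forward; pixel columns grow to the right and rows downward; lengths in mm; the calibration is good to about 2 mm. A picture is of the moment at which its call begins. There is no depth.
- job.job_done(): hands the job in; it is judged then, once.
Trained networks look in a picture, given as the dict that the camera call returned (one of the last four; its "shot" number tells which), for a name from the list of things; names that differ only in an ending like _2 or _b are one class to them, and where a whole thing is asked for, a point or a joint stands for the part that bears it (a point fixed in the world has none). Each returns a list of dicts, best first, with "score" (0 to 1); they miss things now and then, are a little off and sometimes report something else, mostly with a low value. They report only what shows in the picture. A call takes as long as a camera call. They do not tell look-alikes from the thing itself.
- models.spot_in(picture, query): "rect" ([left, top, right, bottom] in pixels, round what is visible of it).
- models.tip_of(picture, query): "pixel" ([column, row] in pixels: a listed point, or the origin of a listed thing).
The state is a dict: "clock": time; "joints": joint angles; "joint_vel": joint speeds; "joint_efforts": joint torques, N m; "position": TCP position; "ee_rot": TCP orientation; "contact_force": force on the tool from outside, world axes, zero at the start; "wrist_torque": the same for the moment, N m; "gripper_width": finger opening in mm; "grasp_force": force on a finger pad.
Only numpy, scipy, OpenCV 4.12 (cv2) and the standard library are available. Lean on these libraries where they do the work, as an engineer would, in place of code of your own. Each camera call takes 0.05 s, during which the arm holds its last target. There are 200 camera calls.

## Task

The flush steel cover of the grinder's spark trap is stiff and has no handle: take the scraper out of the wooden tool block, lever the cover up with its blade at the notch in the cover's front edge and swing the cover fully back. Stand the scraper back in its slot in the block, then lift the catch pan out by its bar, keep it level, and set it down gently in the middle of the rubber mat. Leave everything else on the bench where it is.

Things in the scene. Friction and masses are not known exactly. Their poses are not given: they have to be found in the camera images.
- scraper_grip (a point): Centre of the wooden handle of a stiff scraper, 150 mm long, standing blade down in the middle slot of the tool block between a file handle and a screwdriver handle. Handle 26 mm thick (x axis), 34 mm wide (y), 68 mm long (z, from the blade to the handle's end, up at the start). At rest in the slot this point is 34 mm above the block's top.
- scraper_tip (a point): Middle of the scraper's blade edge, 116 mm from the handle's centre along -z; same axes. The steel blade is 2 mm thick (x), 40 mm wide (y), in the middle plane of the handle, and shows 82 mm below it. Scraper about 0.16 kg.
- slot (a point): Centre of the mouth of the scraper's slot in the block's top, z up. The slot is 14 mm wide (x axis), 54 mm long (y) and 90 mm deep; the scraper's handle is too thick to enter and rests with its lower end on the block's top.
- block: Wooden tool block, fixed, 80 x 200 x 100 mm (x, y, z), origin at the centre of its underside. The fixed file and screwdriver handles (up to 30 mm thick, at most 75 mm above the block's top) stand 68 mm to either side of the slot along y.
- trap: Spark trap, fixed: grey sheet-steel box 170 x 160 x 100 mm (x, y, z), walls 4 mm, origin at the centre of its underside; x points from its front (notch) to its rear (hinge); a pipe stub, 45 mm long, stands out from its -y side. A flush steel cover, 3 mm thick, upper side 1 mm below the rim, fills its top.
- notch (a point): Middle of the cover's edge in the notch, at half the cover's thickness; moves and turns with the cover. Cover shut: x points level to the hinge, z up; the notch, 60 mm wide (y), leaves an opening 14 mm long (x) from this edge to the inside of the front wall (4 mm thick, its top 2.5 mm above this point). The pan below stays at least 19 mm under the cover.
- hinge (a point): Middle of the cover's hinge line, on top of the trap's rear wall, 150 mm behind the notch, 83 mm behind the trap's centre, 100 mm above the bench; fixed. x points from front to rear, y along the hinge, z up.
- cover (a joint): Angle of the cover (161 mm long from the hinge, 148 mm wide), rad: 0 shut, 1.57 upright, 1.95 fully back at its stop, leaning rearwards; its free edge then stands 250 mm above the bench. Stiff hinge (0.3 Nm friction): the cover, 0.22 kg, stays where it is left; raising it takes 3 to 4 N at the notch.
- pan_bar (a point): Centre of the round carrying bar of the catch pan: 10 mm thick, straight for 72 mm along x, then bending down at both ends to the pan's front and rear walls; 68 mm above the pan's underside. z up. With the pan in the trap the bar's top is 23 mm below the trap's rim.
- pan: The catch pan: loose dark steel tray, 115 x 115 mm, 45 mm high, 0.3 to 0.5 kg, standing on the trap's floor (4 mm thick) with room all round; origin at the centre of its underside.
- mat_top (a point): Centre of the top of the rubber mat, 190 x 190 mm, 5 mm thick, fixed, flat on the bench on the other side of the trap from the tool block; z up.
- wire_brush: Wire brush, 190 mm long, lying loose on the bench: leave alone.
- hammer: Hammer, 260 mm long, lying loose on the bench: leave alone.
- wrench: Spanner, 150 mm long, lying loose near the robot: leave alone.
- flat_bar: Flat steel bar, 190 x 20 x 10 mm, lying loose near the robot: leave alone.
- oil_bottle: White bottle, 56 mm thick, 150 mm tall, standing loose: leave alone.
- jar: Glass jar, 72 mm thick, 85 mm tall, standing loose: leave alone.
- spare_wheel: Spare grinding wheel, 150 mm across, 20 mm thick, lying flat on the bench: leave alone.
Mind the look-alikes: they are no part of the job. What is shaped like the part that bears scraper_grip but purple or yellow is not meant. Of the things shaped like the block, the wooden one is meant.

How it is judged:
By the outcome, as a careful person would: the job done as asked, in the order asked, and still so for the second after the job is handed in, with the robot touching nothing.
It also fails if it takes over 72 s, if anything falls off the work surface, if the arm or the gripper's body presses on something with over 40 N, if the wrist force passes 120 N, or if a joint passes its speed limit or range.

## Working session

There is one attempt and no reset: what is moved stays moved. The work goes in short steps, Python scripts to look and compute and a tool call to move; the robot and the scene stay as the last step left them, time stands still between calls to the robot, and variables do not carry over. Pictures are saved under pics/ and viewed, at most 13 in all, crops included, and the job is handed in when it is done.

Besides the shell and the picture viewer there is one more tool, called after "Emit:" by a JSON object that holds its "op" and its "data", one argument or row to a line. arm_command: Moves the arm, as the interface text tells. Its arguments: {"type":"object","properties":{"rows":{"type":"array"}},"required":["rows"]}

```bash
mkdir -p pics; ls; cat > h.py <<'E'
import numpy as np, cv2
from bench import arm, imaging, job, models
from scipy.spatial.transform import Rotation as R
from scipy.optimize import least_squares
def proj(im,P):
    P=np.atleast_2d(P); E=np.array(im['extrinsics']); c=P@E[:3,:3].T+E[:3,3]
    return np.c_[im['fx']*c[:,0]/c[:,2]+im['cx'], im['fy']*c[:,1]/c[:,2]+im['cy']]
def tri(obs):
    # obs: list of (im,pixel)
    f=lambda X: np.concatenate([(proj(im,X)[0]-p) for im,p in obs])
    s=least_squares(f,[500,0,50]); return s.x, np.abs(s.fun).max()
def onplane(im,p,z):
    E=np.array(im['extrinsics']); Rm=E[:3,:3]; o=-Rm.T@E[:3,3]
    d=Rm.T@np.array([(p[0]-im['cx'])/im['fx'],(p[1]-im['cy'])/im['fy'],1]); return o+d*(z-o[2])/d[2]
def both(): return imaging.get_image('side'), imaging.get_image('top')
def save(im,n): cv2.imwrite('pics/'+n,im['frame'][:,:,::-1])
E
python3 - <<'E'
from h import *
s,t=both(); save(s,'s0.png'); save(t,'t0.png')
for n in ['scraper_grip','slot','block','notch','hinge','pan_bar','pan','mat_top','trap','scraper_tip']:
    for k,im in (('s',s),('t',t)):
        print(n,k,[(np.round(d['pixel'],1).tolist(),round(d['score'],2)) for d in models.tip_of(im,n)[:4]])
print(arm.read_state())
for im in (s,t): print(np.round(im['extrinsics'],3).tolist(), im['fx'])
E
```

```text
pics
scraper_grip s [([287.3, 365.5], 0.87), ([337.1, 390.1], 0.74)]
scraper_grip t [([154.5, 252.1], 0.92), ([162.8, 214.0], 0.8), ([190.2, 260.4], 0.6)]
slot s [([444.2, 438.3], 0.77), ([288.3, 374.7], 0.7)]
slot t [([134.5, 336.8], 0.78), ([172.4, 214.9], 0.63)]
block s [([287.4, 393.1], 0.97), ([437.2, 450.4], 0.79)]
block t [([186.3, 219.8], 0.81), ([146.4, 327.3], 0.67)]
notch s [([317.3, 194.3], 0.88)]
notch t [([359.4, 220.4], 0.8)]
hinge s [([310.2, 243.9], 0.81), ([287.9, 393.5], 0.64), ([342.8, 170.0], 0.24)]
hinge t [([300.6, 217.7], 0.97), ([506.4, 220.4], 0.29)]
pan_bar s []
pan_bar t []
pan s [([290.4, 390.4], 0.67)]
pan t []
mat_top s [([340.8, 167.7], 0.72)]
mat_top t [([430.3, 238.4], 0.71)]
trap s [([319.1, 243.4], 0.8)]
trap t [([330.2, 220.6], 0.55), ([360.4, 219.6], 0.46)]
scraper_tip s [([336.9, 410.1], 0.71), ([348.1, 371.2], 0.58), ([287.8, 395.0], 0.45)]
scraper_tip t [([169.8, 250.3], 0.68), ([202.1, 262.9], 0.65), ([180.2, 219.5], 0.64)]
{'clock': 1.1, 'joints': array([-9.76368475e-01,  3.84707608e-01,  7.90416415e-03, -1.91524330e-05,
       -1.19399344e+
[... 209 characters left out ...]
1,  1.88620377e+01,  4.19068247e+00,
       -3.85499252e-04, -8.54080753e-06]), 'position': array([ 205.99247127, -590.05808895,  231.30626679]), 'ee_rot': array([-1.67125747e-01,  9.85935589e-01,  3.93849987e-06,  7.99092820e-06]), 'contact_force': array([1.65661962, 0.04083948, 0.55945855]), 'wrist_torque': array([ 0.01927854,  0.06282428, -0.00259729]), 'grasp_force': 0.0, 'gripper_width': 85.59941692970676}
[[-0.992, -0.124, -0.009, 541.823], [-0.092, 0.776, -0.624, 96.707], [0.084, -0.618, -0.782, 1103.914], [0.0, 0.0, 0.0, 1.0]] 450.1094942361843
[[0.03, -0.999, 0.023, -28.303], [-0.999, -0.031, -0.043, 521.794], [0.044, -0.022, -0.999, 1247.32], [0.0, 0.0, 0.0, 1.0]] 473.9553563131993
```

View pics/s0.png

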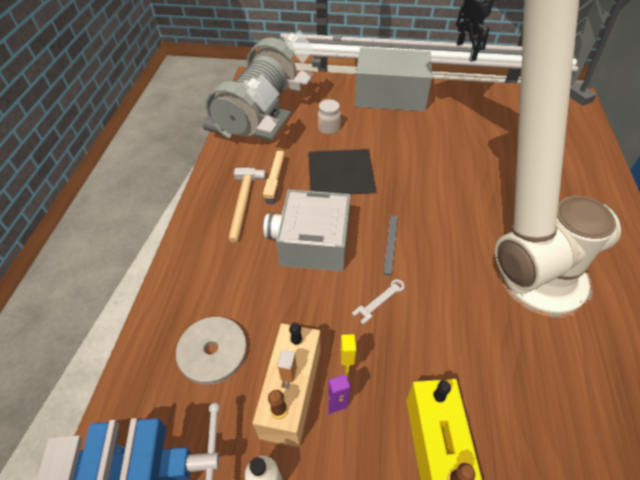

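View pics/t0.png

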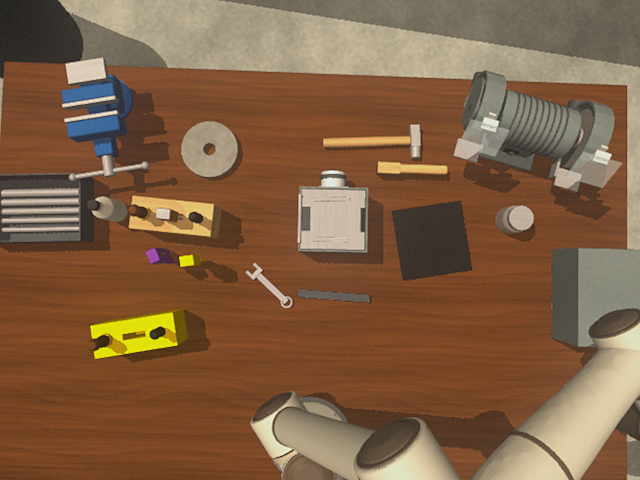

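```bash
python3 - <<'E'
from h import *
s,t=both()
c=lambda im,x,y,w,h: cv2.resize(im['frame'][y:y+h,x:x+w,::-1],(400,300),interpolation=cv2.INTER_CUBIC)
m=np.vstack([np.hstack([c(t,283,165,100,100//4*3+20-20),c(s,257,180,100,75)]),np.hstack([c(t,120,180,100,75),c(s,235,318,120,90)])]) if 1 else 0
m=np.vstack([np.hstack([cv2.resize(t['frame'][165:265,280:380,::-1],(400,400),interpolation=2),cv2.resize(s['frame'][180:280,257:357,::-1],(400,400),interpolation=2)]),np.hstack([cv2.resize(t['frame'][185:245,125:225,::-1],(400,200)) ,cv2.resize(s['frame'][320:380,240:340,::-1],(400,200))])])
cv2.imwrite('pics/m1.png',m[:600])
for n,a,b in [('grip',(287.3,365.5),(162.8,214)),('notch',(317.3,194.3),(359.4,220.4)),('hinge',(310.2,243.9),(300.6,217.7)),('notch?',(310.2,238),(362,229)),('mat',(340.8,167.7),(430.3,238.4)),('block',(287.4,393.1),(172,219.8))]:
    print(n,tri([(s,a),(t,b)]))
for p in [(300.6,217.7),(359.4,220.4)]: print(onplane(t,p,98))
for z,ps in ((5,[(393,209),(463,202),(471,271),(402,280)]),): print([onplane(t,p,z).round(1).tolist() for p in ps])
E
```

```text
grip (array([565.41800502, 360.37927575, 146.92713301]), np.float64(0.5122465254350743))
notch (array([ 571.54522415, -108.36429544,  107.27877235]), np.float64(0.6776486665187917))
hinge (array([572.24423631,  36.66275905,  89.44696394]), np.float64(0.5089879469129244))
notch? (array([ 583.31098636, -139.21867808, -112.97919305]), np.float64(6.486692677495569))
mat (array([ 534.01018257, -307.7419313 ,   19.2819293 ]), np.float64(0.7543705305735671))
block (array([567.53661842, 371.27144292,  34.10281326]), np.float64(2.020038396491458))
[572.7457595   36.59415299  98.        ]
[ 570.72612984 -109.45006575   98.        ]
[[612.5, -209.0, 5.0], [637.7, -398.1, 5.0], [452.5, -422.9, 5.0], [423.0, -237.6, 5.0]]
```

View pics/m1.png

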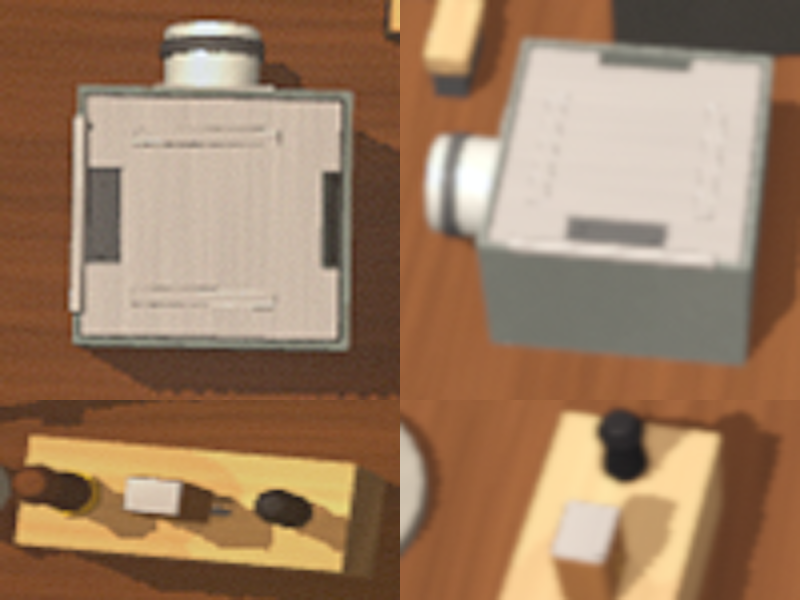

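The top crop shows the trap with the real notch on its right side (-y), with its opening at about (363, 220). The dark patch on the left, near the hinge, is paint only. The scraper stands in the wooden block with its handle top at about (164, 214).

```bash
cat >> h.py <<'E'
def frame(z,y):
    z=np.array(z,float);z/=np.linalg.norm(z);y=np.array(y,float);y-=z*(y@z);y/=np.linalg.norm(y)
    return R.from_matrix(np.c_[np.cross(y,z),y,z])
def cmd(pos,rot,base=None):
    if base is None:
        s=arm.read_state(); base=(s['position'],R.from_quat(s['ee_rot']))
    Ri=base[1].inv()
    print('lin',Ri.apply(np.array(pos)-base[0]).round(1).tolist(),'rot',(Ri*rot).as_rotvec().round(4).tolist())
    return (np.array(pos),rot)
E
python3 - <<'E'
from h import *
s,t=both()
def rect(ps,z):
    q=np.array([onplane(t,p,z)[:2] for p in ps]); print(q.round(1).tolist(),'c',q.mean(0).round(1)); return q
q=rect([(299.5,187),(368.25,187.5),(367.5,251.8),(298.3,250.8)],100)
v=q[0]+q[3]-q[1]-q[2]; print('trap x dir',np.degrees(np.arctan2(v[1],v[0])),np.linalg.norm(v)/2)
v=q[0]+q[1]-q[2]-q[3]; print('trap -y dir',np.degrees(np.arctan2(v[1],v[0])),np.linalg.norm(v)/2)
b=rect([(131.75,195.8),(213.75,203.9),(211.25,236.6),(128.75,228.5)],100)
v=b[0]+b[3]-b[1]-b[2]; print('block y dir',np.degrees(np.arctan2(v[1],v[0])),np.linalg.norm(v)/2)
v=b[0]+b[1]-b[2]-b[3]; print('block x dir',np.degrees(np.arctan2(v[1],v[0])),np.linalg.norm(v)/2)
print('handle top',onplane(t,(163.75,214.1),168),'grip',onplane(t,(162.8,214),134))
for im,k in((s,'s'),(t,'t')):
  for n in('block','mat_top','trap','scraper_grip','wire_brush','hammer','pan_bar'):
    print(k,n,[(np.round(d['rect']).tolist(),round(d['score'],2)) for d in models.spot_in(im,n)[:2]])
th=[np.radians(94+6*0)]
E
```

```text
[[648.8, 41.7], [653.3, -129.1], [493.4, -131.4], [490.6, 39.6]] c [571.5 -44.8]
trap x dir 91.21911626976544 170.94127028796842
trap -y dir 0.7780956186392393 159.05182685733712
[[613.1, 452.6], [599.8, 251.4], [518.9, 254.4], [532.5, 456.1]] c [566.1 353.6]
block y dir 86.17554728728123 201.86012570408937
block x dir -2.2750054636848396 80.79311877440371
handle top [564.60126389 351.81852889 168.        ] grip [567.77032273 364.46198656 134.        ]
s block [([407.0, 379.0, 481.0, 479.0], 0.74), ([251.0, 322.0, 320.0, 446.0], 0.71)]
s mat_top [([307.0, 146.0, 379.0, 195.0], 0.91)]
s trap [([262.0, 191.0, 354.0, 270.0], 0.75), ([246.0, 458.0, 284.0, 478.0], 0.31)]
s scraper_grip [([281.0, 352.0, 298.0, 389.0], 0.96), ([352.0, 361.0, 425.0, 380.0], 0.59)]
s wire_brush [([264.0, 153.0, 282.0, 203.0], 0.83), ([254.0, 323.0, 320.0, 449.0], 0.36)]
s hammer [([232.0, 167.0, 266.0, 242.0], 0.92)]
s pan_bar []
t block [([86.0, 311.0, 186.0, 361.0], 0.7), ([300.0, 169.0, 368.0, 255.0], 0.43)]
t mat_top [([392.0, 199.0, 473.0, 281.0], 0.86)]
t trap [([293.0, 169.0, 372.0, 252.0], 0.88)]
t scraper_grip [([194.0, 263.0, 215.0, 322.0], 0.78), ([154.0, 208.0, 179.0, 220.0], 0.69)]
t wire_brush [([378.0, 157.0, 452.0, 176.0], 0.95)]
t hammer [([323.0, 126.0, 419.0, 159.0], 0.87)]
t pan_bar []
```

```bash
python3 - <<'E'
from h import *
a=np.radians(177); Rg=frame([0,0,-1],[np.cos(a),np.sin(a),0])
s=arm.read_state();cmd([206,-590,300],R.from_quat(s['ee_rot']))
cmd([565.5,353,280],Rg)
E
```

```text
lin [-0.0, 0.0, -68.7] rot [0.0, 0.0, 0.0]
lin [-650.2, 771.9, -48.7] rot [0.0001, 0.0, -1.1826]
```

Emit:
{"op": "arm_command", "data": {
  "rows": [
    {"grip": 1, "linear": [-30, 35, -50], "rot": [0, 0, 0]},
    {"grip": 1, "linear": [-650.2, 771.9, -60], "rot": [0, 0, -1.1826]},
    {"grip": 1, "linear": [-650.2, 771.9, -60], "rot": [0, 0, -1.1826]},
    {"grip": 1, "linear": [-650.2, 771.9, -60], "rot": [0, 0, -1.1826]},
    {"grip": 1, "linear": [-650.2, 771.9, -60], "rot": [0, 0, -1.1826]},
    {"grip": 1, "linear": [-650.2, 771.9, -60], "rot": [0, 0, -1.1826]},
    {"grip": 1, "linear": [-650.2, 771.9, -60], "rot": [0, 0, -1.1826]},
    {"grip": 1, "linear": [-650.2, 771.9, -60], "rot": [0, 0, -1.1826]},
    {"grip": 1, "linear": [-650.2, 771.9, -60], "rot": [0, 0, -1.1826]},
    {"grip": 1, "linear": [-650.2, 771.9, -60], "rot": [0, 0, -1.1826]}
  ]
}}

```text
clock: 3.25
position: [421.9, -22.9, 286.1]
ee_rot: [-0.689, 0.725, -0.0, 0.001]
contact_force: [1.0, -0.4, -0.3]
gripper_width: 85.6
grasp_force: 0.0
```

```bash
python3 - <<'E'
from h import *
a=np.radians(177); Rg=frame([0,0,-1],[np.cos(a),np.sin(a),0])
print(arm.read_state()['position'])
cmd([565.5,353,280],Rg)
E
```

```text
[421.85796861 -22.88699006 286.08890298]
lin [-382.8, -124.0, 6.5] rot [-0.0017, 0.0004, 0.0006]
```

Emit:
{"op": "arm_command", "data": {
  "rows": [
    {"grip": 1, "linear": [-382.8, -124, 6.5], "rot": [0, 0, 0]},
    {"grip": 1, "linear": [-382.8, -124, 6.5], "rot": [0, 0, 0]},
    {"grip": 1, "linear": [-382.8, -124, 6.5], "rot": [0, 0, 0]},
    {"grip": 1, "linear": [-382.8, -124, 6.5], "rot": [0, 0, 0]},
    {"grip": 1, "linear": [-382.8, -124, 6.5], "rot": [0, 0, 0]},
    {"grip": 1, "linear": [-382.8, -124, 6.5], "rot": [0, 0, 0]},
    {"grip": 1, "linear": [-382.8, -124, 6.5], "rot": [0, 0, 0]},
    {"grip": 1, "linear": [-382.8, -124, 6.5], "rot": [0, 0, 0]},
    {"grip": 1, "linear": [-382.8, -124, 6.5], "rot": [0, 0, 0]}
  ]
}}

```text
clock: 4.38
position: [565.2, 350.2, 278.9]
ee_rot: [-0.688, 0.725, -0.0, -0.0]
contact_force: [0.1, -0.2, 0.5]
gripper_width: 85.4
grasp_force: 0.0
```

```bash
python3 - <<'E'
from h import *
a=np.radians(177); Rg=frame([0,0,-1],[np.cos(a),np.sin(a),0])
print(arm.read_state()['position'])
cmd([565.5,353,115],Rg)
s,t=both(); save(t,'t1.png')
cv2.imwrite('pics/m2.png',np.hstack([cv2.resize(im['frame'][y:y+120,x:x+120,::-1],(400,400),interpolation=2) for im,x,y in((t,110,150),(s,230,310))]))
print([proj(im,[[565.5,353,168],[565.5,353,134]]).round(1).tolist() for im in (s,t)])
for im in (s,t): print([(np.round(d['pixel'],1).tolist(),round(d['score'],2)) for d in models.tip_of(im,'scraper_grip')[:3]])
E
```

```text
[565.20255601 350.21850093 278.90374911]
lin [-2.9, -0.2, 163.9] rot [0.0004, -0.0005, -0.0002]
[[[286.7, 356.8], [288.1, 364.4]], [[163.3, 213.7], [167.6, 215.1]]]
[([402.7, 367.4], 0.69), ([287.0, 365.3], 0.66), ([359.8, 475.5], 0.6)]
[([124.9, 271.9], 0.77), ([165.7, 214.1], 0.64), ([205.3, 306.9], 0.64)]
```

View pics/m2.png

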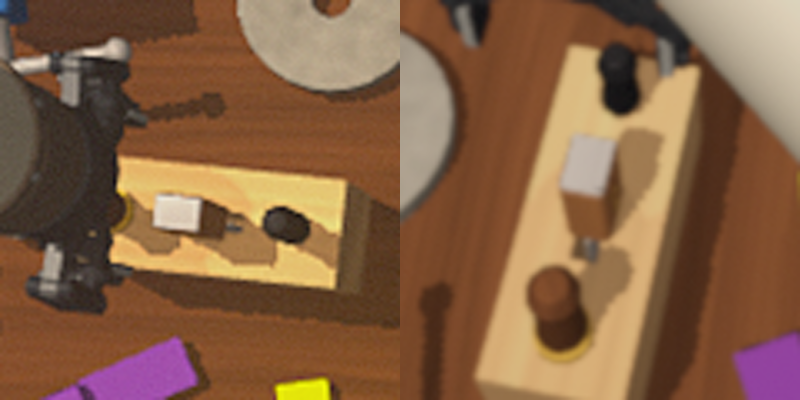

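```bash
python3 - <<'E'
from h import *
a=np.radians(177); Rg=frame([0,0,-1],[np.cos(a),np.sin(a),0])
print(arm.read_state()['position'])
cmd([565.5,353,115],Rg)
E
```

```text
[565.34510853 349.82496156 279.77803086]
lin [-3.1, 0.1, 164.8] rot [-0.0007, 0.0007, -0.0009]
```

Emit:
{"op": "arm_command", "data": {
  "rows": [
    {"grip": 1, "linear": [-3, 0, 60], "rot": [0, 0, 0]},
    {"grip": 1, "linear": [-3, 0, 110], "rot": [0, 0, 0]},
    {"grip": 1, "linear": [-3, 0, 145], "rot": [0, 0, 0]},
    {"grip": 1, "linear": [-3, 0, 165], "rot": [0, 0, 0]},
    {"grip": 1, "linear": [-3, 0, 165], "rot": [0, 0, 0]},
    {"grip": 0, "linear": [-3, 0, 165], "rot": [0, 0, 0]},
    {"grip": 0, "linear": [-3, 0, 165], "rot": [0, 0, 0]},
    {"grip": 0, "linear": [-3, 0, 165], "rot": [0, 0, 0]},
    {"grip": 0, "linear": [-3, 0, 165], "rot": [0, 0, 0]},
    {"grip": 0, "linear": [-3, 0, 165], "rot": [0, 0, 0]}
  ]
}}

```text
clock: 5.82
position: [566.1, 354.1, 115.0]
ee_rot: [-0.688, 0.725, -0.0, 0.001]
contact_force: [-0.3, 0.7, 3.6]
gripper_width: 25.6
grasp_force: 59.5
```

Emit:
{"op": "arm_command", "data": {
  "rows": [
    {"grip": 0, "linear": [0, 0, -25], "rot": [0, 0, 0]},
    {"grip": 0, "linear": [0, 0, -70], "rot": [0, 0, 0]},
    {"grip": 0, "linear": [0, 0, -130], "rot": [0, 0, 0]},
    {"grip": 0, "linear": [0, 0, -170], "rot": [0, 0, 0]},
    {"grip": 0, "linear": [0, 0, -170], "rot": [0, 0, 0]},
    {"grip": 0, "linear": [0, 0, -170], "rot": [0, 0, 0]}
  ]
}}

```text
clock: 6.58
position: [564.7, 353.4, 281.9]
ee_rot: [-0.688, 0.725, 0.001, -0.002]
contact_force: [-1.0, -0.5, -2.6]
gripper_width: 25.3
grasp_force: 59.4
```

```bash
cat >> h.py <<'E'
yaw=np.radians(91.0); TX=np.array([np.cos(yaw),np.sin(yaw),0]); Z=np.array([0,0,1.])
HINGE=np.array([570,38.2,100.]); NOTCH=HINGE-150*TX-[0,0,2.5]
def pry(th):  # tilt th from vertical, tip toward hinge
    d=np.sin(th)*TX-np.cos(th)*Z
    return d, frame(d, np.cos(th)*TX+np.sin(th)*Z)
E
python3 - <<'E'
from h import *
st=arm.read_state(); print(st['position'],st['gripper_width'],st['contact_force'])
d,Rp=pry(np.radians(42))
tip=NOTCH+TX*-6+Z*60
print('tip',tip, 'tcp',tip-97*d); cmd(tip-97*d,Rp)
E
```

```text
[564.65531148 353.42361603 281.92594858] 25.280993520728696 [-0.98002433 -0.52872403 -2.56701058]
tip [ 572.7225754  -117.77624044  157.5       ] tcp [ 573.85533552 -182.67202381  229.58504807]
lin [534.8, -37.6, 53.1] rot [-0.5864, -0.5515, 1.426]
```

Emit:
{"op": "arm_command", "data": {
  "rows": [
    {"grip": 0, "linear": [534.8, -37.6, 10], "rot": [-0.586, -0.552, 1.426]},
    {"grip": 0, "linear": [534.8, -37.6, 10], "rot": [-0.586, -0.552, 1.426]},
    {"grip": 0, "linear": [534.8, -37.6, 10], "rot": [-0.586, -0.552, 1.426]},
    {"grip": 0, "linear": [534.8, -37.6, 10], "rot": [-0.586, -0.552, 1.426]},
    {"grip": 0, "linear": [534.8, -37.6, 10], "rot": [-0.586, -0.552, 1.426]},
    {"grip": 0, "linear": [534.8, -37.6, 20], "rot": [-0.586, -0.552, 1.426]},
    {"grip": 0, "linear": [534.8, -37.6, 30], "rot": [-0.586, -0.552, 1.426]},
    {"grip": 0, "linear": [534.8, -37.6, 53], "rot": [-0.586, -0.552, 1.426]},
    {"grip": 0, "linear": [534.8, -37.6, 53], "rot": [-0.586, -0.552, 1.426]},
    {"grip": 0, "linear": [534.8, -37.6, 53], "rot": [-0.586, -0.552, 1.426]}
  ]
}}

```text
clock: 7.82
position: [573.0, -186.0, 225.4]
ee_rot: [-0.004, 0.933, 0.361, -0.005]
contact_force: [-0.1, 0.7, -1.2]
gripper_width: 25.4
grasp_force: 59.4
```

Emit:
{"op": "arm_command", "data": {
  "rows": [
    {"grip": 0, "linear": [0, 0, 0], "rot": [0, 0, 0]},
    {"grip": 0, "linear": [0, 0, 0], "rot": [0, 0, 0]}
  ]
}}

```text
clock: 8.07
position: [575.4, -180.8, 231.1]
ee_rot: [-0.01, 0.933, 0.359, -0.002]
contact_force: [0.4, 0.7, -1.8]
gripper_width: 25.4
grasp_force: 59.4
```

```bash
python3 - <<'E'
from h import *
st=arm.read_state(); print(st['joints'],st['gripper_width'],st['contact_force'])
d,Rp=pry(np.radians(42))
tip=NOTCH+TX*-6+Z*60
cmd(tip-97*d,Rp)
s,t=both()
Rc=R.from_quat(st['ee_rot']); z=Rc.as_matrix()[:,2]
T=st['position']+97*z
print('tip FK',T,proj(s,T),proj(t,T)); print('notch',proj(s,NOTCH),proj(t,NOTCH))
for im in (s,t):
  for n in ('scraper_tip','notch'):print(n,[(np.round(d['pixel'],1).tolist(),round(d['score'],2)) for d in models.tip_of(im,n)[:3]])
cv2.imwrite('pics/m3.png',np.hstack([cv2.resize(im['frame'][y:y+100,x:x+100,::-1],(400,400),interpolation=2) for im,x,y in((t,320,170),(s,260,150))]))
E
```

```text
[-0.39881076  0.54391437  0.31434799 -0.66393057 -1.66444269 -1.10315833] 25.355560996425165 [ 0.39412239  0.67028712 -1.77573047]
lin [1.5, -2.4, -0.1] rot [0.0013, 0.0016, 0.0046]
tip FK [ 574.38312163 -115.83584452  159.13200731] [[316.86139179 177.26705133]] [[364.9698626  216.74325725]]
notch [[317.80228538 196.04571082]] [[360.33243395 219.6879787 ]]
scraper_tip [([342.0, 412.1], 0.78), ([356.1, 366.9], 0.64), ([314.3, 177.6], 0.61)]
notch [([315.0, 195.2], 0.97), ([314.0, 244.7], 0.5), ([306.0, 244.6], 0.45)]
scraper_tip [([166.7, 254.8], 0.89), ([202.1, 266.9], 0.79), ([366.5, 215.7], 0.58)]
notch [([403.1, 213.3], 0.44)]
```

View pics/m3.png

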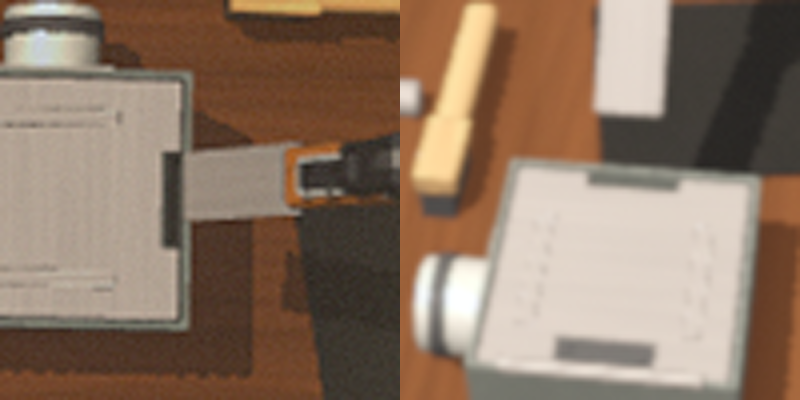

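```bash
python3 - <<'E'
from h import *
s,t=both()
st=arm.read_state(); Rc=R.from_quat(st['ee_rot'])
T,e=tri([(s,(317.3,177.8)),(t,(366.5,215.9))]); print('tip',T,e,'FK',st['position']+97*Rc.as_matrix()[:,2])
print('tip in tool',Rc.inv().apply(T-st['position']))
print('notch',tri([(s,(318.2,197)),(t,(360.5,220))]),NOTCH)
E
```

```text
tip [ 575.59451965 -120.20200334  153.23176954] 0.6447704825293386 FK [ 574.33877658 -116.84129703  159.22059292]
tip in tool [-1.16808804 -6.52746269 99.18289812]
notch (array([ 572.02452294, -112.70337563,   93.13451994]), np.float64(0.08952268026109778)) [ 572.61786097 -111.77715427   97.5       ]
```

```bash
cat >> h.py <<'E'
OFF=np.array([-0.5,-2.5,97.])
def tipcmd(x,z,th=42,base=None,xs=0):
    d,Rp=pry(np.radians(th)); tip=NOTCH+TX*x+Z*z+np.array([xs,0,0])
    return cmd(tip-Rp.apply(OFF),Rp,base)
E
python3 - <<'E'
from h import *
b=tipcmd(-20.0,16); tipcmd(7,-13.5,base=b)
E
```

```text
lin [2.1, -39.1, 24.0] rot [0.0012, 0.0027, 0.0035]
lin [0.0, 0.3, 40.0] rot [0.0, 0.0, 0.0]
```

Emit:
{"op": "arm_command", "data": {
  "rows": [
    {"grip": 0, "linear": [2, -30, 10], "rot": [0, 0, 0.003]},
    {"grip": 0, "linear": [2, -39, 24], "rot": [0, 0, 0.003]},
    {"grip": 0, "linear": [2, -39, 24], "rot": [0, 0, 0.003]},
    {"grip": 0, "linear": [2, -39, 24], "rot": [0, 0, 0.003]},
    {"grip": 0, "linear": [2, -39, 24], "rot": [0, 0, 0.003]}
  ]
}}

```text
clock: 9.1
position: [574.0, -195.1, 188.1]
ee_rot: [-0.008, 0.933, 0.359, -0.001]
contact_force: [-0.1, -0.3, -1.1]
gripper_width: 25.3
grasp_force: 59.5
```

```bash
python3 - <<'E'
from h import *
s,t=both(); st=arm.read_state(); print(st['contact_force'])
b=tipcmd(-20.0,16); tipcmd(7,-13.5)
Rc=R.from_quat(st['ee_rot']); T=st['position']+Rc.apply(OFF); print(T,proj(s,T),proj(t,T))
cv2.imwrite('pics/m4.png',np.hstack([cv2.resize(im['frame'][y:y+60,x:x+60,::-1],(400,400),interpolation=2) for im,x,y in((t,345,190),(s,290,165))]))
E
```

```text
[-0.74667464  0.41040418 -1.1909243 ]
lin [0.3, -0.2, 0.7] rot [0.0007, 0.0038, 0.001]
lin [0.4, 0.1, 40.7] rot [0.0007, 0.0038, 0.001]
[ 573.61926881 -132.01564441  114.17140862] [[318.3441273  185.72734131]] [[369.33464224 218.95955787]]
```

View pics/m4.png

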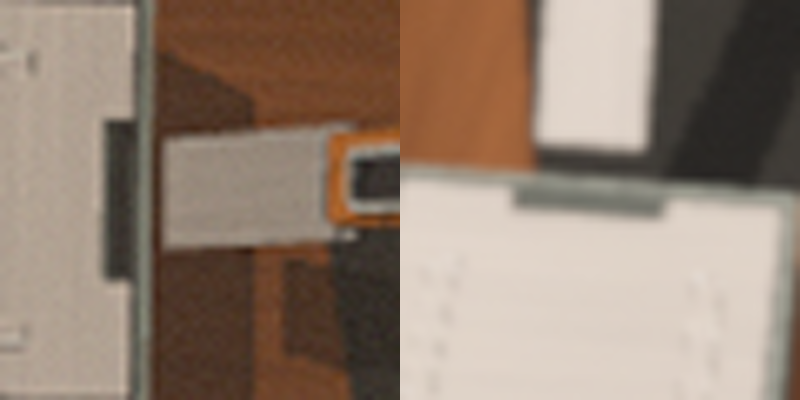

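Emit:
{"op": "arm_command", "data": {
  "rows": [
    {"grip": 0, "linear": [0, 1, 8], "rot": [0, 0.003, 0]},
    {"grip": 0, "linear": [0, 1.2, 16], "rot": [0, 0.003, 0]},
    {"grip": 0, "linear": [0, 1.2, 24], "rot": [0, 0.003, 0]},
    {"grip": 0, "linear": [0, 1.2, 32], "rot": [0, 0.003, 0]},
    {"grip": 0, "linear": [0, 1.2, 39], "rot": [0, 0.003, 0]},
    {"grip": 0, "linear": [0, 1.2, 39], "rot": [0, 0.003, 0]},
    {"grip": 0, "linear": [0, 1.2, 39], "rot": [0, 0.003, 0]}
  ]
}}

```text
clock: 10.07
position: [573.3, -168.3, 159.0]
ee_rot: [-0.008, 0.933, 0.359, -0.003]
contact_force: [-0.7, 0.6, -2.5]
gripper_width: 25.5
grasp_force: 59.5
```

```bash
cat >> h.py <<'E'
def tipat(phi,r,n,th,base):  # tip at distance r from hinge along cover, n below cover midplane, cover angle phi
    c=-np.cos(phi)*TX+np.sin(phi)*Z; u=-np.sin(phi)*TX-np.cos(phi)*Z
    tip=HINGE-[0,0,2.5]+r*c+n*u+np.array([1,0,0]); d,Rp=pry(np.radians(th))
    return cmd(tip-Rp.apply(OFF),Rp,base)
E
python3 - <<'E'
from h import *
st=arm.read_state(); print(st['contact_force'],st['position'])
b=(st['position'],R.from_quat(st['ee_rot']))
tipcmd(7,-13.5)
for p in (5,10,15,20,25,30): tipat(np.radians(p),140,9,42,b)
E
```

```text
[-0.7345674   0.60431556 -2.48222234] [ 573.30925254 -168.29813135  158.98725445]
lin [0.2, -0.5, 1.2] rot [0.001, 0.0001, -0.0001]
lin [-0.8, 12.8, -9.4] rot [0.001, 0.0001, -0.0001]
lin [-0.8, 21.6, -17.9] rot [0.001, 0.0001, -0.0001]
lin [-0.8, 31.1, -25.6] rot [0.001, 0.0001, -0.0001]
lin [-0.8, 41.2, -32.5] rot [0.001, 0.0001, -0.0001]
lin [-0.8, 51.9, -38.4] rot [0.001, 0.0001, -0.0001]
lin [-0.8, 63.0, -43.4] rot [0.001, 0.0001, -0.0001]
```

Emit:
{"op": "arm_command", "data": {
  "rows": [
    {"grip": 0, "linear": [0, 6, -4], "rot": [0, 0, 0]},
    {"grip": 0, "linear": [0, 13, -9.5], "rot": [0, 0, 0]},
    {"grip": 0, "linear": [0, 17, -13.5], "rot": [0, 0, 0]},
    {"grip": 0, "linear": [0, 21.6, -18], "rot": [0, 0, 0]},
    {"grip": 0, "linear": [0, 26, -22], "rot": [0, 0, 0]},
    {"grip": 0, "linear": [0, 31, -25.6], "rot": [0, 0, 0]},
    {"grip": 0, "linear": [0, 31, -25.6], "rot": [0, 0, 0]}
  ]
}}

```text
clock: 10.95
position: [573.2, -162.9, 199.7]
ee_rot: [-0.008, 0.934, 0.358, -0.003]
contact_force: [0.2, -3.5, -3.4]
gripper_width: 25.2
grasp_force: 60.0
```

```bash
python3 - <<'E'
from h import *
s,t=both()
st=arm.read_state(); print(st['contact_force'],st['position'],st['wrist_torque'],st['gripper_width'])
b=(st['position'],R.from_quat(st['ee_rot']))
for p in (15,20,25,30,35,40,45,50,55,60): tipat(np.radians(p),140,9,42,b)
cv2.imwrite('pics/m5.png',np.hstack([cv2.resize(im['frame'][y:y+100,x:x+100,::-1],(400,400),interpolation=2) for im,x,y in((t,300,170),(s,260,150))]))
E
```

```text
[-0.20851576 -5.02089781 -2.73544563] [ 573.31663287 -162.42864126  199.01548269] [-3.14622613  0.00989859  0.03118539] 25.595899855775745
lin [-0.7, -0.1, 0.2] rot [0.0011, 0.0009, 0.0001]
lin [-0.7, 10.0, -6.7] rot [0.0011, 0.0009, 0.0001]
lin [-0.7, 20.7, -12.6] rot [0.0011, 0.0009, 0.0001]
lin [-0.7, 31.9, -17.6] rot [0.0011, 0.0009, 0.0001]
lin [-0.7, 43.4, -21.6] rot [0.0011, 0.0009, 0.0001]
lin [-0.7, 55.3, -24.6] rot [0.0011, 0.0009, 0.0001]
lin [-0.7, 67.4, -26.6] rot [0.0011, 0.0009, 0.0001]
lin [-0.7, 79.6, -27.4] rot [0.0011, 0.0009, 0.0001]
lin [-0.7, 91.8, -27.3] rot [0.0011, 0.0009, 0.0001]
lin [-0.7, 104.0, -26.0] rot [0.0011, 0.0009, 0.0001]
```

View pics/m5.png

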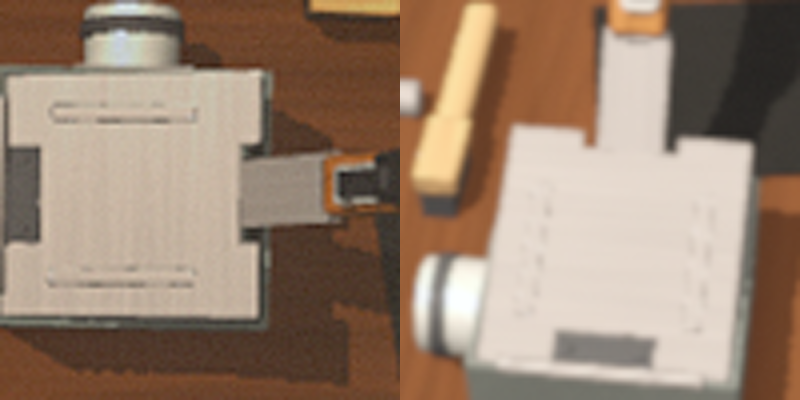

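The pictures show the blade under the notch and the cover raised by about 15 to 20°. The contact force is about 5 N, so I'll continue along the arc.

Emit:
{"op": "arm_command", "data": {
  "rows": [
    {"grip": 0, "linear": [-0.5, 10, -6.7], "rot": [0, 0, 0]},
    {"grip": 0, "linear": [-0.7, 20.7, -12.6], "rot": [0, 0, 0]},
    {"grip": 0, "linear": [-0.7, 31.9, -17.6], "rot": [0, 0, 0]},
    {"grip": 0, "linear": [-0.7, 43.4, -21.6], "rot": [0, 0, 0]},
    {"grip": 0, "linear": [-0.7, 55.3, -24.6], "rot": [0, 0, 0]},
    {"grip": 0, "linear": [-0.7, 67.4, -26.6], "rot": [0, 0, 0]},
    {"grip": 0, "linear": [-0.7, 79.6, -27.4], "rot": [0, 0, 0]},
    {"grip": 0, "linear": [-0.7, 91.8, -27.3], "rot": [0, 0, 0]},
    {"grip": 0, "linear": [-0.7, 104, -26], "rot": [0, 0, 0]},
    {"grip": 0, "linear": [-0.7, 104, -26], "rot": [0, 0, 0]}
  ]
}}

```text
clock: 12.3
position: [572.8, -101.2, 289.0]
ee_rot: [-0.009, 0.933, 0.359, -0.003]
contact_force: [0.3, -0.2, -1.3]
gripper_width: 25.4
grasp_force: 59.7
```

```bash
python3 - <<'E'
from h import *
s,t=both()
st=arm.read_state(); print(st['contact_force'],st['position'],st['joints'],st['gripper_width'])
b=(st['position'],R.from_quat(st['ee_rot']))
for p in (60,66,72,78,84,90,96,102,108,112): tipat(np.radians(p),132,6,42,b)
cv2.imwrite('pics/m6.png',np.hstack([cv2.resize(im['frame'][y:y+130,x:x+130,::-1],(400,400),interpolation=2) for im,x,y in((t,270,150),(s,250,110))]))
E
```

```text
[-0.39168957 -0.45046367 -1.98370545] [ 572.71811717 -101.73042507  288.20994522] [-0.29243847  0.43297965  0.28291662 -0.69680057 -1.66275065 -1.23858741] 25.35412116432897
lin [-0.2, 0.4, 8.0] rot [0.0027, -0.0003, 0.0009]
lin [-0.2, 13.9, 11.0] rot [0.0027, -0.0003, 0.0009]
lin [-0.3, 27.1, 15.4] rot [0.0027, -0.0003, 0.0009]
lin [-0.3, 39.6, 21.2] rot [0.0027, -0.0003, 0.0009]
lin [-0.3, 51.5, 28.2] rot [0.0027, -0.0003, 0.0009]
lin [-0.3, 62.7, 36.4] rot [0.0027, -0.0003, 0.0009]
lin [-0.3, 72.8, 45.8] rot [0.0027, -0.0003, 0.0009]
lin [-0.3, 82.0, 56.1] rot [0.0027, -0.0003, 0.0009]
lin [-0.3, 90.0, 67.4] rot [0.0027, -0.0003, 0.0009]
lin [-0.3, 94.7, 75.4] rot [0.0027, -0.0003, 0.0009]
```

View pics/m6.png

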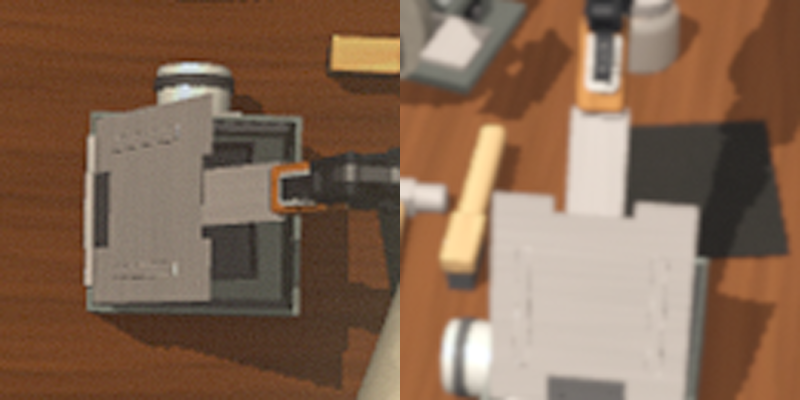

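Emit:
{"op": "arm_command", "data": {
  "rows": [
    {"grip": 0, "linear": [0, 7, 9], "rot": [0, 0, 0]},
    {"grip": 0, "linear": [-0.2, 13.9, 11], "rot": [0, 0, 0]},
    {"grip": 0, "linear": [-0.3, 27.1, 15.4], "rot": [0, 0, 0]},
    {"grip": 0, "linear": [-0.3, 39.6, 21.2], "rot": [0, 0, 0]},
    {"grip": 0, "linear": [-0.3, 51.5, 28.2], "rot": [0, 0, 0]},
    {"grip": 0, "linear": [-0.3, 62.7, 36.4], "rot": [0, 0, 0]},
    {"grip": 0, "linear": [-0.3, 72.8, 45.8], "rot": [0, 0, 0]},
    {"grip": 0, "linear": [-0.3, 82, 56.1], "rot": [0, 0, 0]},
    {"grip": 0, "linear": [-0.3, 88, 64], "rot": [0, 0, 0]},
    {"grip": 0, "linear": [-0.3, 88, 64], "rot": [0, 0, 0]}
  ]
}}

```text
clock: 13.65
position: [570.7, 7.1, 298.9]
ee_rot: [-0.009, 0.933, 0.36, -0.004]
contact_force: [0.1, 0.1, -2.1]
gripper_width: 25.3
grasp_force: 59.7
```

```bash
python3 - <<'E'
from h import *
s,t=both()
st=arm.read_state(); print(st['contact_force'],st['position'],st['joints'],st['gripper_width'])
b=(st['position'],R.from_quat(st['ee_rot']))
for p in (104,108,112,114): tipat(np.radians(p),132,3,42,b)
cv2.imwrite('pics/m7.png',np.hstack([cv2.resize(im['frame'][y:y+130,x:x+130,::-1],(400,400),interpolation=2) for im,x,y in((t,250,150),(s,250,110))]))
for p in (1.5,1.6,1.7,1.8,1.85,1.9,1.95):
    q=HINGE-161*np.cos(p)*TX+161*np.sin(p)*Z+ np.array([[-50,0,0],[50,0,0]]); print(p,proj(s,q).round(1).tolist(),proj(t,q).round(1).tolist())
E
```

```text
[-0.1810177   0.50998646 -2.74554456] [570.85093936   6.224243   298.7892061 ] [-0.12630785  0.35209792  0.1937015  -0.72598059 -1.55029236 -1.35895183] 25.51534308195819
lin [-0.2, -0.7, -2.3] rot [0.0024, -0.0016, -0.0005]
lin [-0.2, 4.4, 5.4] rot [0.0024, -0.0016, -0.0005]
lin [-0.2, 8.9, 13.4] rot [0.0024, -0.0016, -0.0005]
lin [-0.2, 10.9, 17.6] rot [0.0024, -0.0016, -0.0005]
1.5 [[332.8, 191.7], [285.0, 187.7]] [[303.3, 235.5], [304.7, 188.9]]
1.6 [[332.0, 197.2], [283.7, 193.1]] [[295.7, 235.4], [297.2, 188.7]]
1.7 [[331.3, 203.4], [282.5, 199.2]] [[288.2, 235.4], [289.7, 188.7]]
1.8 [[330.5, 210.2], [281.3, 205.9]] [[280.8, 235.3], [282.4, 188.8]]
1.85 [[330.1, 213.7], [280.8, 209.4]] [[277.2, 235.3], [278.8, 188.9]]
1.9 [[329.8, 217.4], [280.2, 213.0]] [[273.7, 235.3], [275.3, 189.0]]
1.95 [[329.4, 221.2], [279.7, 216.8]] [[270.3, 235.4], [271.9, 189.1]]
```

View pics/m7.png

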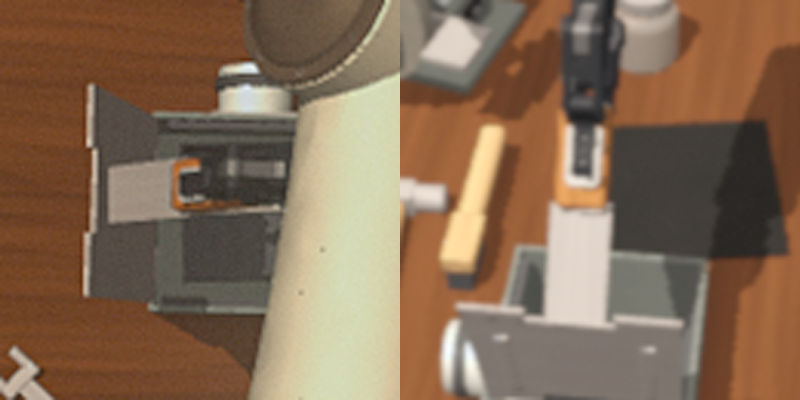

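Emit:
{"op": "arm_command", "data": {
  "rows": [
    {"grip": 0, "linear": [0, 2, 1], "rot": [0, 0, 0]},
    {"grip": 0, "linear": [0, 5, 5.4], "rot": [0, 0, 0]},
    {"grip": 0, "linear": [0, 9, 11], "rot": [0, 0, 0]},
    {"grip": 0, "linear": [0, 11, 14], "rot": [0, 0, 0]},
    {"grip": 0, "linear": [0, 12, 17], "rot": [0, 0, 0]},
    {"grip": 0, "linear": [0, 12, 17], "rot": [0, 0, 0]}
  ]
}}

```text
clock: 14.5
position: [571.0, 22.3, 296.6]
ee_rot: [-0.009, 0.935, 0.356, -0.002]
contact_force: [-2.2, -11.5, 7.1]
gripper_width: 25.5
grasp_force: 61.3
```

```bash
python3 - <<'E'
from h import *
s,t=both()
st=arm.read_state(); print(st['contact_force'],st['position'],st['wrist_torque'])
b=(st['position'],R.from_quat(st['ee_rot']))
for p in (112,114,116,118): tipat(np.radians(p),132,3,42,b)
g=cv2.cvtColor(t['frame'],cv2.COLOR_RGB2GRAY)
for r in (185,190,230,240): print(r,g[r,262:292].tolist())
E
```

```text
[ -2.17782389 -12.04430633   6.06650981] [570.97474813  22.27809886 296.56077504] [-3.15350646  0.64645376  0.5975999 ]
lin [0.2, -1.5, 1.0] rot [-0.0055, 0.0026, 0.0015]
lin [0.2, 0.5, 5.1] rot [-0.0055, 0.0026, 0.0015]
lin [0.2, 2.4, 9.3] rot [-0.0055, 0.0026, 0.0015]
lin [0.2, 4.2, 13.6] rot [-0.0055, 0.0026, 0.0015]
185 [79, 80, 78, 81, 80, 84, 83, 79, 69, 138, 148, 103, 78, 79, 83, 78, 86, 84, 83, 80, 80, 83, 89, 84, 82, 83, 84, 83, 82, 83]
190 [81, 73, 80, 81, 79, 82, 78, 76, 66, 138, 151, 103, 77, 81, 80, 79, 81, 80, 84, 82, 83, 83, 83, 82, 85, 81, 82, 84, 84, 80]
230 [81, 82, 77, 83, 81, 78, 81, 70, 135, 149, 104, 79, 83, 82, 79, 81, 81, 83, 86, 81, 83, 82, 83, 80, 85, 84, 85, 84, 82, 84]
240 [76, 79, 81, 79, 82, 75, 77, 70, 164, 150, 83, 78, 80, 81, 83, 84, 84, 81, 81, 81, 80, 83, 84, 81, 83, 83, 84, 79, 83, 85]
```

Emit:
{"op": "arm_command", "data": {
  "rows": [
    {"grip": 0, "linear": [0, -3, -20], "rot": [0, 0, 0]},
    {"grip": 0, "linear": [0, -3, -70], "rot": [0, 0, 0]},
    {"grip": 0, "linear": [0, -3, -110], "rot": [0, 0, 0]},
    {"grip": 0, "linear": [0, -3, -110], "rot": [0, 0, 0]},
    {"grip": 0, "linear": [0, -3, -110], "rot": [0, 0, 0]}
  ]
}}

```text
clock: 15.22
position: [572.0, -48.9, 373.3]
ee_rot: [-0.008, 0.933, 0.36, -0.004]
contact_force: [0.7, -0.5, -1.9]
gripper_width: 25.3
grasp_force: 60.0
```

```bash
python3 - <<'E'
from h import *
t=imaging.get_image('top'); g=cv2.cvtColor(t['frame'],cv2.COLOR_RGB2GRAY); print([int(g[r,262:292].argmax()+262) for r in (190,230)])
a=np.radians(177); Rg=frame([0,0,-1],[np.cos(a),np.sin(a),0])
st=arm.read_state(); print(st['position'],st['contact_force'])
cmd([571,-30,395],Rg); cmd([566,354,395],Rg)
E
```

```text
[272, 271]
[571.784347   -48.76616846 372.92383283] [ 0.67657611 -0.2112262  -1.83186633]
lin [0.5, 28.7, -3.7] rot [0.5925, 0.5483, -1.4274]
lin [-1.5, 313.3, 254.1] rot [0.5925, 0.5483, -1.4274]
```

Emit:
{"op": "arm_command", "data": {
  "rows": [
    {"grip": 0, "linear": [0.5, 28.7, -3.7], "rot": [0.5925, 0.5483, -1.4274]},
    {"grip": 0, "linear": [-1.5, 313.3, 254], "rot": [0.5925, 0.5483, -1.4274]},
    {"grip": 0, "linear": [-1.5, 313.3, 254], "rot": [0.5925, 0.5483, -1.4274]},
    {"grip": 0, "linear": [-1.5, 313.3, 254], "rot": [0.5925, 0.5483, -1.4274]},
    {"grip": 0, "linear": [-1.5, 313.3, 254], "rot": [0.5925, 0.5483, -1.4274]},
    {"grip": 0, "linear": [-1.5, 313.3, 254], "rot": [0.5925, 0.5483, -1.4274]},
    {"grip": 0, "linear": [-1.5, 313.3, 254], "rot": [0.5925, 0.5483, -1.4274]},
    {"grip": 0, "linear": [-1.5, 313.3, 254], "rot": [0.5925, 0.5483, -1.4274]},
    {"grip": 0, "linear": [-1.5, 313.3, 254], "rot": [0.5925, 0.5483, -1.4274]},
    {"grip": 0, "linear": [-1.5, 313.3, 254], "rot": [0.5925, 0.5483, -1.4274]}
  ]
}}

```text
clock: 16.52
position: [564.6, 354.9, 393.4]
ee_rot: [-0.689, 0.725, -0.001, -0.002]
contact_force: [-0.1, -0.1, -1.8]
gripper_width: 25.3
grasp_force: 59.8
```

Emit:
{"op": "arm_command", "data": {
  "rows": [
    {"grip": 0, "linear": [0, 0, 0], "rot": [0, 0, 0]},
    {"grip": 0, "linear": [0, 0, 0], "rot": [0, 0, 0]},
    {"grip": 0, "linear": [0, 0, 0], "rot": [0, 0, 0]}
  ]
}}

```text
clock: 16.9
position: [567.1, 352.0, 395.8]
ee_rot: [-0.687, 0.726, -0.001, 0.0]
contact_force: [0.4, 0.2, -1.7]
gripper_width: 25.8
grasp_force: 59.8
```

```bash
python3 - <<'E'
from h import *
a=np.radians(177); Rg=frame([0,0,-1],[np.cos(a),np.sin(a),0])
st=arm.read_state(); print(st['position'],st['contact_force'],st['joints'])
cmd([566,354,235],Rg)
E
```

```text
[567.11572422 352.0273104  395.81002378] [ 0.40491652  0.21847631 -1.70769214] [ 0.79839001  0.41185626  0.44709112  0.00242567 -1.60522058 -0.85342866]
lin [-2.1, 1.6, 160.8] rot [-0.0024, -0.001, -0.0028]
```

Emit:
{"op": "arm_command", "data": {
  "rows": [
    {"grip": 0, "linear": [-2, 1.6, 50], "rot": [0, 0, 0]},
    {"grip": 0, "linear": [-2, 1.6, 105], "rot": [0, 0, 0]},
    {"grip": 0, "linear": [-2, 1.6, 150], "rot": [0, 0, 0]},
    {"grip": 0, "linear": [-2, 1.6, 170], "rot": [0, 0, 0]},
    {"grip": 0, "linear": [-2, 1.6, 170], "rot": [0, 0, 0]},
    {"grip": 0, "linear": [-2, 1.6, 170], "rot": [0, 0, 0]}
  ]
}}

```text
clock: 17.65
position: [566.6, 354.8, 227.3]
ee_rot: [-0.688, 0.726, -0.002, 0.002]
contact_force: [-1.2, 0.3, 0.2]
gripper_width: 25.4
grasp_force: 59.7
```

```bash
python3 - <<'E'
from h import *
a=np.radians(177); Rg=frame([0,0,-1],[np.cos(a),np.sin(a),0])
s,t=both()
st=arm.read_state(); print(st['position'],st['contact_force'])
cmd([566,354,115.5],Rg)
Rc=R.from_quat(st['ee_rot'])
for o in (OFF,[0,0,97]): print(proj(s,st['position']+Rc.apply(o)))
print('slot',proj(s,[566,354,100]))
for im in(s,t):
  for n in('scraper_tip','slot'): print(n,[(np.round(d['pixel'],1).tolist(),round(d['score'],2)) for d in models.tip_of(im,n)[:4]])
cv2.imwrite('pics/m8.png',np.hstack([cv2.resize(im['frame'][y:y+100,x:x+100,::-1],(400,400),interpolation=2) for im,x,y in((t,110,160),(s,240,315))]))
E
```

```text
[566.44248873 354.9554452  227.60796511] [-0.17873122 -0.63637174 -1.93730473]
lin [1.1, 1.0, 112.1] rot [-0.0051, 0.0008, -0.0012]
[[285.8501826 366.1591159]]
[[287.23330708 366.13191988]]
slot [[288.95085443 372.11673872]]
scraper_tip [([287.9, 366.0], 0.7), ([337.0, 413.6], 0.58)]
slot [([445.9, 435.8], 0.76), ([290.0, 375.8], 0.6)]
scraper_tip [([166.8, 214.3], 0.76), ([165.6, 253.1], 0.6)]
slot [([134.3, 334.4], 0.85), ([172.2, 216.2], 0.61)]
```

View pics/m8.png

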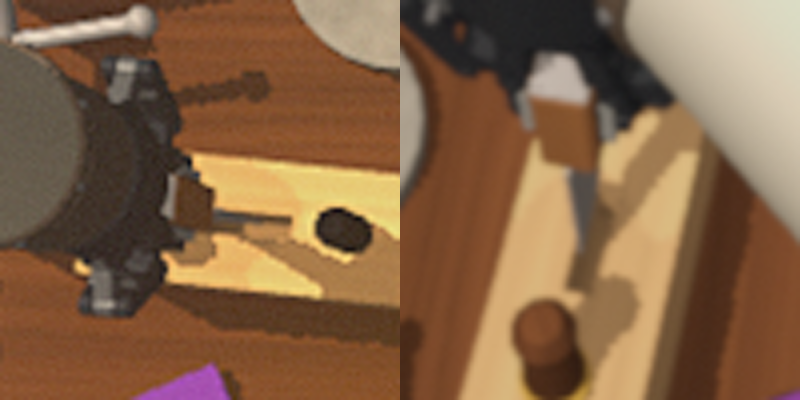

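Emit:
{"op": "arm_command", "data": {
  "rows": [
    {"grip": 0, "linear": [1, 1, 15], "rot": [-0.005, 0, 0]},
    {"grip": 0, "linear": [1, 1, 30], "rot": [-0.005, 0, 0]},
    {"grip": 0, "linear": [1, 1, 45], "rot": [-0.005, 0, 0]},
    {"grip": 0, "linear": [1, 1, 45], "rot": [-0.005, 0, 0]}
  ]
}}

```text
clock: 18.45
position: [563.8, 352.8, 178.0]
ee_rot: [-0.688, 0.726, 0.0, -0.004]
contact_force: [-0.3, -0.2, -1.2]
gripper_width: 25.5
grasp_force: 59.7
```

```bash
python3 - <<'E'
from h import *
a=np.radians(177); Rg=frame([0,0,-1],[np.cos(a),np.sin(a),0])
st=arm.read_state(); print(st['position'],st['contact_force'],st['wrist_torque'])
cmd([566,354,115.5],Rg)
E
```

```text
[563.78253292 352.76080164 177.96021048] [-0.33333571 -0.2416372  -1.15044405] [-0.00448154 -0.09371484  0.01076876]
lin [-1.7, -2.5, 62.4] rot [0.0059, -0.005, -0.0011]
```

Emit:
{"op": "arm_command", "data": {
  "rows": [
    {"grip": 0, "linear": [-1, -2, 20], "rot": [0.004, -0.003, 0]},
    {"grip": 0, "linear": [-1, -2, 40], "rot": [0.004, -0.003, 0]},
    {"grip": 0, "linear": [-1, -2, 54], "rot": [0.004, -0.003, 0]},
    {"grip": 0, "linear": [-1, -2, 61.5], "rot": [0.004, -0.003, 0]},
    {"grip": 0, "linear": [-1, -2, 61.5], "rot": [0.004, -0.003, 0]},
    {"grip": 0, "linear": [-1, -2, 61.5], "rot": [0.004, -0.003, 0]}
  ]
}}

```text
clock: 19.2
position: [567.1, 354.7, 120.0]
ee_rot: [-0.688, 0.726, -0.0, 0.002]
contact_force: [-0.1, -0.4, -1.7]
gripper_width: 25.4
grasp_force: 59.8
```

Emit:
{"op": "arm_command", "data": {
  "rows": [
    {"grip": 0, "linear": [0, 0.5, 3], "rot": [-0.002, 0, 0]},
    {"grip": 0, "linear": [0, 0.5, 5], "rot": [-0.002, 0, 0]},
    {"grip": 0, "linear": [0, 0.5, 5], "rot": [-0.002, 0, 0]},
    {"grip": 0, "linear": [0, 0.5, 5], "rot": [-0.002, 0, 0]}
  ]
}}

```text
clock: 19.7
position: [566.2, 354.5, 115.0]
ee_rot: [-0.688, 0.726, 0.001, 0.001]
contact_force: [-1.6, 0.5, 5.0]
gripper_width: 25.4
grasp_force: 60.4
```

Contact at 5 N, so the scraper is seated. I'll release and go up.

Emit:
{"op": "arm_command", "data": {
  "rows": [
    {"grip": 0.3, "linear": [0, 0, 0], "rot": [0, 0, 0]},
    {"grip": 0.7, "linear": [0, 0, 0], "rot": [0, 0, 0]},
    {"grip": 1, "linear": [0, 0, 0], "rot": [0, 0, 0]},
    {"grip": 1, "linear": [0, 0, 0], "rot": [0, 0, 0]},
    {"grip": 1, "linear": [0, 0, 0], "rot": [0, 0, 0]},
    {"grip": 1, "linear": [0, 0, -25], "rot": [0, 0, 0]},
    {"grip": 1, "linear": [0, 0, -85], "rot": [0, 0, 0]},
    {"grip": 1, "linear": [0, 0, -145], "rot": [0, 0, 0]},
    {"grip": 1, "linear": [0, 0, -205], "rot": [0, 0, 0]},
    {"grip": 1, "linear": [0, 0, -245], "rot": [0, 0, 0]}
  ]
}}

```text
clock: 20.95
position: [566.5, 354.0, 363.1]
ee_rot: [-0.688, 0.726, 0.0, 0.003]
contact_force: [0.4, 0.9, 0.3]
gripper_width: 85.2
grasp_force: 0.0
```

```bash
python3 - <<'E'
from h import *
s,t=both(); st=arm.read_state(); print(st['position'])
Rt=frame([0,0,-1],TX)   # placeholder
a=np.radians(181); Rb=frame([0,0,-1],[np.cos(a),np.sin(a),0])
c=HINGE-83*TX
cmd([c[0],c[1],370],Rb)
for im in(s,t):
  for n in('scraper_grip','pan_bar','pan','trap'): print(n,[(np.round(d['pixel'],1).tolist(),round(d['score'],2)) for d in models.tip_of(im,n)[:4]])
cv2.imwrite('pics/m9.png',np.hstack([cv2.resize(im['frame'][y:y+130,x:x+130,::-1],(400,400),interpolation=2) for im,x,y in((t,255,150),(s,240,180))]))
print(proj(s,[c[0],c[1],72]),proj(t,[c[0],c[1],72]))
E
```

```text
[567.73415632 354.62409152 365.87662958]
lin [398.6, -25.0, -7.4] rot [-0.0092, 0.0086, -0.0707]
scraper_grip [([287.5, 367.3], 0.98), ([406.2, 366.9], 0.9), ([356.9, 478.9], 0.64)]
pan_bar []
pan []
trap []
scraper_grip [([126.5, 276.2], 0.81), ([204.3, 307.3], 0.7), ([164.8, 215.3], 0.61)]
pan_bar [([331.1, 216.0], 0.68), ([331.3, 219.0], 0.62), ([272.7, 288.2], 0.26)]
pan [([332.4, 216.3], 0.92)]
trap []
[[314.91412379 222.51136405]] [[332.84855894 220.16712985]]
```

View pics/m9.png

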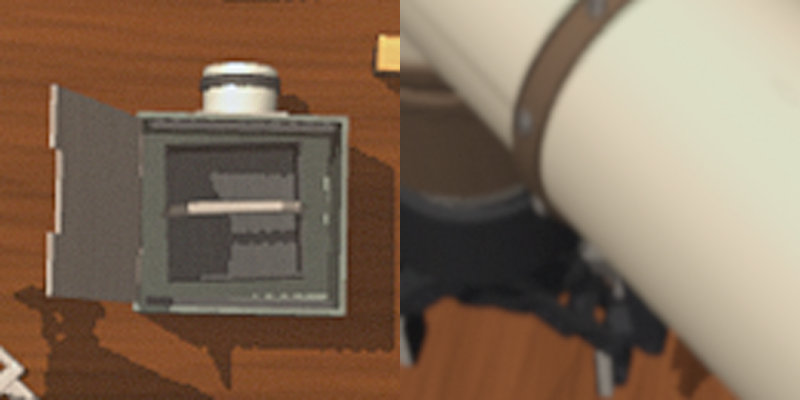

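```bash
python3 - <<'E'
from h import *
t=imaging.get_image('top'); C=lambda u,v:(u/3.077+255,v/3.077+150)
p=[onplane(t,C(*q),z) for q,z in (((235,207.5),77),((188,209),77),((285,206),77),((233.5,212.8),49))]; print(np.round(p,1))
print(np.round([onplane(t,C(*q),100) for q in((138,115),(348,117),(345,313),(134,310))],1))
v=p[1]-p[2]; print(np.degrees(np.arctan2(v[1],v[0])))
g=t['frame'][205:232,308:356].astype(int)
m=(g.sum(2)>480); ys,xs=np.nonzero(m); print([(u+308,round(float(np.mean(np.nonzero(m[:,u])[0])+205),1)) for u in range(0,48,3) if m[:,u].any()])
E
```

```text
[[577.8 -40.6  77. ]
 [575.3  -2.1  77. ]
 [580.4 -81.6  77. ]
 [575.9 -40.8  49. ]]
[[ 647.9   40.8  100. ]
 [ 652.  -128.8  100. ]
 [ 493.5 -130.4  100. ]
 [ 490.8   39.   100. ]]
93.62201289695054
[(317, 217.0), (320, 217.0), (323, 217.0), (326, 217.0), (329, 216.5), (332, 216.5), (335, 216.5), (338, 216.5), (341, 216.5), (344, 216.5)]
```

```bash
python3 - <<'E'
from h import *
a=np.radians(182.5); Rb=frame([0,0,-1],[np.cos(a),np.sin(a),0])
cmd([577.5,-41,370],Rb)
E
```

```text
lin [393.8, -32.4, -12.0] rot [0.0018, -0.0, -0.0969]
```

Emit:
{"op": "arm_command", "data": {
  "rows": [
    {"grip": 0.55, "linear": [393.8, -32.4, -12], "rot": [0, 0, -0.097]},
    {"grip": 0.55, "linear": [393.8, -32.4, -12], "rot": [0, 0, -0.097]},
    {"grip": 0.55, "linear": [393.8, -32.4, -12], "rot": [0, 0, -0.097]},
    {"grip": 0.55, "linear": [393.8, -32.4, -12], "rot": [0, 0, -0.097]},
    {"grip": 0.55, "linear": [393.8, -32.4, -12], "rot": [0, 0, -0.097]},
    {"grip": 0.55, "linear": [393.8, -32.4, -12], "rot": [0, 0, -0.097]},
    {"grip": 0.55, "linear": [393.8, -32.4, -12], "rot": [0, 0, -0.097]},
    {"grip": 0.55, "linear": [393.8, -32.4, -12], "rot": [0, 0, -0.097]},
    {"grip": 0.55, "linear": [393.8, -32.4, -12], "rot": [0, 0, -0.097]},
    {"grip": 0.55, "linear": [393.8, -32.4, -12], "rot": [0, 0, -0.097]}
  ]
}}

```text
clock: 22.75
position: [577.7, -39.6, 370.4]
ee_rot: [0.723, -0.691, -0.001, -0.0]
contact_force: [-0.9, 1.0, -0.2]
gripper_width: 46.9
grasp_force: 0.0
```

```bash
python3 - <<'E'
from h import *
s,t=both(); st=arm.read_state(); print(st['position'],st['gripper_width'])
for im in (s,t): print([(np.round(d['pixel'],1).tolist(),round(d['score'],2)) for d in models.tip_of(im,'pan_bar')[:4]], proj(im,[577.5,-41,72]))
a=np.radians(182.5); Rb=frame([0,0,-1],[np.cos(a),np.sin(a),0])
cmd([577.5,-41,130],Rb)
E
```

```text
[577.66978155 -39.82755587 370.44733383] 46.81515338759506
[([311.5, 223.2], 0.75)] [[312.3023079  223.44438278]]
[([328.8, 219.6], 0.81), ([116.5, 209.5], 0.27)] [[331.42545099 217.7400883 ]]
lin [1.2, 0.0, 240.5] rot [0.0005, 0.0014, 0.0014]
```

Emit:
{"op": "arm_command", "data": {
  "rows": [
    {"grip": 0.55, "linear": [1.2, 0, 60], "rot": [0, 0, 0]},
    {"grip": 0.55, "linear": [1.2, 0, 120], "rot": [0, 0, 0]},
    {"grip": 0.55, "linear": [1.2, 0, 180], "rot": [0, 0, 0]},
    {"grip": 0.55, "linear": [1.2, 0, 225], "rot": [0, 0, 0]},
    {"grip": 0.55, "linear": [1.2, 0, 265], "rot": [0, 0, 0]},
    {"grip": 0.55, "linear": [1.2, 0, 295], "rot": [0, 0, 0]},
    {"grip": 0.55, "linear": [1.2, 0, 312], "rot": [0, 0, 0]},
    {"grip": 0.55, "linear": [1.2, 0, 317], "rot": [0, 0, 0]},
    {"grip": 0.55, "linear": [1.2, 0, 317], "rot": [0, 0, 0]},
    {"grip": 0.55, "linear": [1.2, 0, 317], "rot": [0, 0, 0]}
  ]
}}

```text
clock: 24.2
position: [578.3, -41.5, 54.6]
ee_rot: [0.723, -0.691, 0.0, -0.001]
contact_force: [0.7, -0.4, -0.6]
gripper_width: 47.2
grasp_force: 0.0
```

Emit:
{"op": "arm_command", "data": {
  "rows": [
    {"grip": 0.3, "linear": [0, 0, 1], "rot": [0, 0, 0]},
    {"grip": 0.15, "linear": [0, 0, 1], "rot": [0, 0, 0]},
    {"grip": 0, "linear": [0, 0, 1], "rot": [0, 0, 0]},
    {"grip": 0, "linear": [0, 0, 1], "rot": [0, 0, 0]},
    {"grip": 0, "linear": [0, 0, 1], "rot": [0, 0, 0]},
    {"grip": 0, "linear": [0, 0, 1], "rot": [0, 0, 0]},
    {"grip": 0, "linear": [0, 0, 1], "rot": [0, 0, 0]}
  ]
}}

```text
clock: 25.08
position: [578.5, -41.6, 53.3]
ee_rot: [0.723, -0.691, 0.0, -0.001]
contact_force: [0.7, 1.0, 4.4]
gripper_width: 8.2
grasp_force: 58.7
```

Emit:
{"op": "arm_command", "data": {
  "rows": [
    {"grip": 0, "linear": [0, 0, -5], "rot": [0, 0, 0]},
    {"grip": 0, "linear": [0, 0, -20], "rot": [0, 0, 0]},
    {"grip": 0, "linear": [0, 0, -45], "rot": [0, 0, 0]},
    {"grip": 0, "linear": [0, 0, -75], "rot": [0, 0, 0]},
    {"grip": 0, "linear": [0, 0, -105], "rot": [0, 0, 0]},
    {"grip": 0, "linear": [0, 0, -130], "rot": [0, 0, 0]},
    {"grip": 0, "linear": [0, 0, -145], "rot": [0, 0, 0]},
    {"grip": 0, "linear": [0, 0, -145], "rot": [0, 0, 0]}
  ]
}}

```text
clock: 26.08
position: [577.6, -41.8, 198.3]
ee_rot: [0.722, -0.692, -0.0, -0.001]
contact_force: [0.0, 0.2, -4.8]
gripper_width: 7.7
grasp_force: 58.6
```

```bash
python3 - <<'E'
from h import *
s,t=both(); st=arm.read_state(); print(st['position'],st['gripper_width'],st['contact_force'],st['wrist_torque'])
for im,k in ((s,'s'),(t,'t')):
  for n in ('pan','pan_bar','mat_top'): print(k,n,[(np.round(d['pixel'],1).tolist(),round(d['score'],2)) for d in models.tip_of(im,n)[:2]])
m=[onplane(t,p,5) for p in [(393,209),(463,202),(471,271),(402,280)]]; c=np.mean(m,0); print('mat',c, onplane(s,(340.8,167.7),5),onplane(t,(430.3,238.4),5))
P=st['position']; print(proj(s,P-[0,0,49]),proj(t,P-[0,0,49]))
cv2.imwrite('pics/m10.png',np.hstack([cv2.resize(im['frame'][y:y+150,x:x+150,::-1],(400,400),interpolation=2) for im,x,y in((t,255,140),(s,240,110))]))
cmd([c[0],c[1],P[2]],R.from_quat(st['ee_rot']))
E
```

```text
[576.49018524 -41.91733372 196.25055506] 7.786319791305431 [ 0.77959845 -0.60852684 -3.67533235] [-0.01703763  0.03284704 -0.0324035 ]
s pan [([310.8, 202.8], 0.67)]
s pan_bar [([313.0, 180.3], 0.81), ([289.4, 374.9], 0.21)]
s mat_top [([339.5, 165.8], 0.81)]
t pan [([333.6, 216.9], 0.56)]
t pan_bar [([334.0, 211.8], 0.91)]
t mat_top [([431.1, 239.6], 0.57)]
mat [ 531.4369608  -316.91080384    5.        ] [ 533.01020247 -323.16885951    5.        ] [ 536.6079249  -311.37821871    5.        ]
[[311.91575941 202.58243378]] [[333.37657696 215.32062253]]
lin [272.7, 57.8, 0.3] rot [-0.0014, -0.0005, 0.0004]
```

View pics/m10.png

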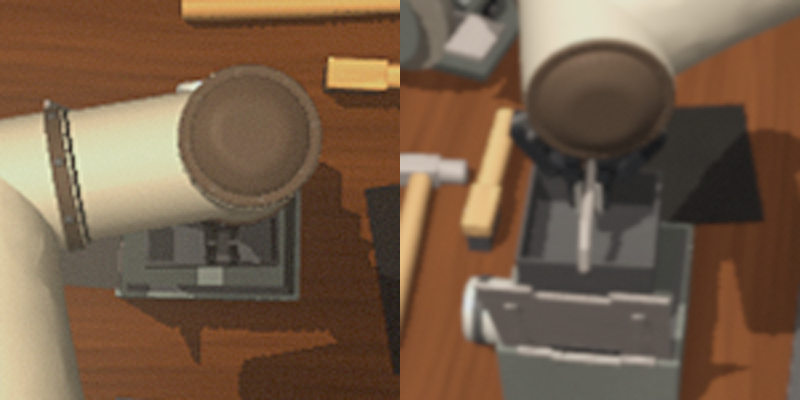

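Emit:
{"op": "arm_command", "data": {
  "rows": [
    {"grip": 0, "linear": [15, 3, 0], "rot": [0, 0, 0]},
    {"grip": 0, "linear": [45, 9, 0], "rot": [0, 0, -0.02]},
    {"grip": 0, "linear": [82, 17, 0], "rot": [0, 0, -0.04]},
    {"grip": 0, "linear": [120, 25, 0], "rot": [0, 0, -0.06]},
    {"grip": 0, "linear": [158, 33, 0], "rot": [0, 0, -0.08]},
    {"grip": 0, "linear": [195, 41, 0], "rot": [0, 0, -0.1]},
    {"grip": 0, "linear": [228, 48, 0], "rot": [0, 0, -0.105]},
    {"grip": 0, "linear": [254, 54, 0], "rot": [0, 0, -0.105]},
    {"grip": 0, "linear": [268, 56.5, 0], "rot": [0, 0, -0.105]},
    {"grip": 0, "linear": [272.7, 57.5, 0], "rot": [0, 0, -0.105]}
  ]
}}

```text
clock: 27.72
position: [531.6, -317.7, 196.9]
ee_rot: [0.757, -0.653, -0.001, -0.0]
contact_force: [-0.8, 0.4, -4.7]
gripper_width: 7.7
grasp_force: 58.5
```

Emit:
{"op": "arm_command", "data": {
  "rows": [
    {"grip": 0, "linear": [0, 0, 0], "rot": [0, 0, 0]},
    {"grip": 0, "linear": [0, 0, 0], "rot": [0, 0, 0]}
  ]
}}

```text
clock: 27.98
position: [532.3, -316.1, 197.2]
ee_rot: [0.758, -0.652, -0.001, -0.0]
contact_force: [-0.3, 0.0, -4.7]
gripper_width: 7.8
grasp_force: 58.5
```

```bash
python3 - <<'E'
from h import *
s,t=both(); st=arm.read_state(); P=st['position'];print(P,st['gripper_width'],st['contact_force'],st['wrist_torque'])
for im,k in ((s,'s'),(t,'t')):
  for n in ('pan','pan_bar'): print(k,n,[(np.round(d['pixel'],1).tolist(),round(d['score'],2)) for d in models.tip_of(im,n)[:2]])
print(proj(s,[P-[0,0,49],P+[0,0,19]]),proj(t,[P-[0,0,49],P+[0,0,19]]))
z=R.from_quat(st['ee_rot']).as_matrix()[:,2]; print(z)
cmd([532,-317,60],frame([0,0,-1],R.from_quat(st['ee_rot']).as_matrix()[:,1]))
E
```

```text
[ 532.31725046 -316.12303349  197.33694285] 8.081286646342907 [-0.28222861 -0.40465365 -4.39549997] [-0.02991029 -0.03014666  0.01950837]
s pan [([341.0, 133.6], 0.84)]
s pan_bar [([342.5, 108.6], 0.57), ([291.6, 392.3], 0.18)]
t pan [([446.8, 238.9], 0.89)]
t pan_bar [([455.0, 237.6], 0.7)]
[[341.96928068 130.41526746]
 [342.60466783 109.35855254]] [[447.77429054 237.45449921]
 [456.73159372 235.97802393]]
[-2.70224767e-04  1.39800697e-03 -9.99998986e-01]
lin [0.6, 0.2, 137.3] rot [0.0002, 0.0014, -0.0005]
```

Everything agrees, so I'll lower to about 3 mm above contact.

Emit:
{"op": "arm_command", "data": {
  "rows": [
    {"grip": 0, "linear": [0.5, 0, 12], "rot": [0, 0, 0]},
    {"grip": 0, "linear": [0.5, 0, 40], "rot": [0, 0, 0]},
    {"grip": 0, "linear": [0.5, 0, 70], "rot": [0, 0, 0]},
    {"grip": 0, "linear": [0.5, 0, 98], "rot": [0, 0, 0]},
    {"grip": 0, "linear": [0.5, 0, 118], "rot": [0, 0, 0]},
    {"grip": 0, "linear": [0.5, 0, 130], "rot": [0, 0, 0]},
    {"grip": 0, "linear": [0.5, 0, 136], "rot": [0, 0, 0]},
    {"grip": 0, "linear": [0.5, 0, 138], "rot": [0, 0, 0]},
    {"grip": 0, "linear": [0.5, 0, 138], "rot": [0, 0, 0]},
    {"grip": 0, "linear": [0.5, 0, 138], "rot": [0, 0, 0]}
  ]
}}

```text
clock: 29.52
position: [532.5, -317.3, 60.0]
ee_rot: [0.758, -0.653, 0.0, -0.001]
contact_force: [0.4, -0.2, -4.1]
gripper_width: 7.9
grasp_force: 58.5
```

Emit:
{"op": "arm_command", "data": {
  "rows": [
    {"grip": 0, "linear": [0, 0, 1.5], "rot": [0, 0, 0]},
    {"grip": 0, "linear": [0, 0, 3], "rot": [0, 0, 0]},
    {"grip": 0, "linear": [0, 0, 4], "rot": [0, 0, 0]},
    {"grip": 0, "linear": [0, 0, 4.5], "rot": [0, 0, 0]},
    {"grip": 0, "linear": [0, 0, 4.5], "rot": [0, 0, 0]}
  ]
}}

```text
clock: 30.15
position: [532.0, -317.2, 54.7]
ee_rot: [0.758, -0.653, -0.001, -0.0]
contact_force: [-0.5, 0.3, -4.7]
gripper_width: 7.9
grasp_force: 58.6
```

Emit:
{"op": "arm_command", "data": {
  "rows": [
    {"grip": 0, "linear": [0, 0, 0.7], "rot": [0, 0, 0]},
    {"grip": 0, "linear": [0, 0, 1.3], "rot": [0, 0, 0]},
    {"grip": 0, "linear": [0, 0, 1.3], "rot": [0, 0, 0]}
  ]
}}

```text
clock: 30.52
position: [532.1, -317.3, 54.4]
ee_rot: [0.758, -0.653, -0.0, -0.0]
contact_force: [-3.1, 1.4, 3.6]
gripper_width: 8.1
grasp_force: 59.4
```

Force on touchdown changed from -4.7 to +3.6 N, so the pan is down. I'll open gently only part way and go straight up.

Emit:
{"op": "arm_command", "data": {
  "rows": [
    {"grip": 0.15, "linear": [0, 0, 0], "rot": [0, 0, 0]},
    {"grip": 0.3, "linear": [0, 0, 0], "rot": [0, 0, 0]},
    {"grip": 0.5, "linear": [0, 0, 0], "rot": [0, 0, 0]},
    {"grip": 0.5, "linear": [0, 0, 0], "rot": [0, 0, 0]},
    {"grip": 0.5, "linear": [0, 0, -10], "rot": [0, 0, 0]},
    {"grip": 0.5, "linear": [0, 0, -50], "rot": [0, 0, 0]},
    {"grip": 0.5, "linear": [0, 0, -100], "rot": [0, 0, 0]},
    {"grip": 0.5, "linear": [0, 0, -160], "rot": [0, 0, 0]},
    {"grip": 0.5, "linear": [0, 0, -220], "rot": [0, 0, 0]},
    {"grip": 0.5, "linear": [0, 0, -260], "rot": [0, 0, 0]}
  ]
}}

```text
clock: 31.78
position: [532.4, -317.8, 318.2]
ee_rot: [0.758, -0.653, 0.002, -0.001]
contact_force: [1.1, 0.3, -0.1]
gripper_width: 42.9
grasp_force: 0.0
```

```bash
python3 - <<'E'
from h import *
s,t=both(); st=arm.read_state(); print(st['position'],st['contact_force'],st['clock'])
for im,k in ((s,'s'),(t,'t')):
  for n in ('pan','pan_bar','scraper_grip','mat_top'): print(k,n,[(np.round(d['pixel'],1).tolist(),round(d['score'],2)) for d in models.tip_of(im,n)[:3]])
print(proj(s,[[532,-317,5],[532,-317,73]]),proj(t,[[532,-317,5],[532,-317,73]]))
g=cv2.cvtColor(t['frame'],cv2.COLOR_RGB2GRAY); print([int(g[r,262:292].argmax()+262) for r in (190,230)])
save(s,'sE.png')
E
```

```text
[ 533.81724537 -318.70718777  320.85622188] [ 0.7671188   0.60770134 -0.03315137] 31.875
s pan [([342.3, 169.6], 0.75)]
s pan_bar [([312.5, 241.0], 0.46)]
s scraper_grip [([406.3, 366.6], 0.86), ([286.6, 366.3], 0.62), ([361.2, 474.9], 0.61)]
s mat_top []
t pan [([332.3, 294.5], 0.15)]
t pan_bar []
t scraper_grip [([122.6, 272.2], 0.95), ([205.1, 308.2], 0.92), ([164.6, 216.0], 0.49)]
t mat_top []
[[340.93048238 169.13784422]
 [341.46745987 151.51977137]] [[432.3473069  240.17867016]
 [439.37033552 239.0312502 ]]
[272, 271]
```

View pics/sE.png

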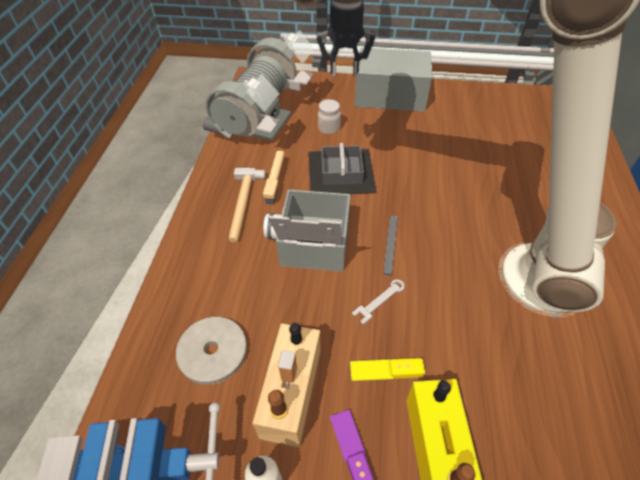

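The pan stands in the middle of the mat at about (342, 168). The cover is fully back, the scraper is in its slot at about (287, 365), and the gripper is clear of everything.

```bash
python3 -c "
from bench import job; print(job.job_done())"
```

```text
the job is handed in; nothing more can be done
None
```

I levered the cover fully back, stood the scraper in its slot again, set the pan down level in the middle of the mat, and handed the job in at about 32 s; the purple and yellow look-alike scrapers toppled before the arm first moved and stayed on the bench.

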